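# Put the grill press away off its hooks

### The job

Take the grill press off the two-prong hook stand, lifting its handle over the upturned tips and drawing it out, and carry it to the teak bin. Lower it through the open part of the bin so that it stands on its plate on the bin floor, without dropping it, and let go; then slide the bin's lid fully shut. Leave the bowl, trivet, shaker and brush where they are.

Things in the scene. Friction and masses are not known exactly. Their poses are not given: they have to be found in the camera images.
- press: Grill press, 0.3 to 0.55 kg: steel plate 76 (x) x 116 (y) x 8 mm; two 10 mm round posts stand on it at y = +-46 mm and carry a level wooden bar handle along y. Whole height 83 mm. Origin: centre of the plate's underside, z up. Starts hanging by its bar on the stand's two prongs, plate below them, posts outside them, axes along the stand's, up to 5 mm off-centre.
- press_bar (a point): Middle of the press's wooden bar (14 wide in x, 106 long in y, 16 mm tall), 75 mm above the plate's underside. Can be gripped here from above, between the prongs, fingers before and behind the bar (closing along the press's x).
- stand: Fixed dark steel hook stand; origin on the ledge straight below the prongs' seat. Two round steel prongs 8 mm thick, centre lines at y = +-27 mm, run from the back post (x = 95 to 109 mm, top at z = 210 mm) along -x, roughly towards the robot, and end in upturned tips. The press comes out along -x. Foot plate 8 mm thick, x = -65 to 125, y = +-65 mm.
- prong_seat (a point): Midway between the prongs' level seats, stand x = 0, z = 170 mm: centre lines are level from x = 14 to -14 mm, slope up behind to z = 200 mm at x = 100. The bar rests here, its centre at z = 182 mm. The plate is below the prongs: raise the press over 20 but under 50 mm (35 is good), then draw it out along -x by at least 75 mm (100 is good) before going higher.
- prong_tips (a point): Midway between the two upturned prong tips, at the stand's x = -30 mm, z = 190 mm (metal top at 194 mm).
- bin: Fixed teak bin, outer 170 (x) x 286 mm (y -140 to 146), inside x -75 to 75, y -130 to 130 mm, inner floor 8 mm above the ledge, walls 100 mm high; side rails and a stop at the +y end reach up to 114 mm. Origin: centre of the underside, on the ledge, z up. The lid runs along y; the open gap lies at the +y end.
- lid (a joint): Sliding lid, a board 155 (x) x 280 (y) x 8 mm, top 108 mm above the ledge. Value in m: 0 = fully shut, grows as it slides to the bin's -y, at most 0.18; starts at 0.125 to 0.17. Open gap: bin y from 0.140 - value to 0.130; the press passes with its 76 mm side along the bin's y. Moves with 2 to 3 N and stays where left.
- lid_grip (a point): Middle of the wooden ridge handle on the lid: 60 (bin x) x 18 (bin y) x 26 mm tall, standing on the lid's top; this point is 121 mm above the ledge, at bin x = 0, y = 0.070 - lid value. It can be pinched across (along bin y) from above, or pushed.
- bowl: Bystander: empty stainless mixing bowl, 170 mm across, 75 mm high; origin at the underside.
- trivet: Bystander: square cast iron trivet of bars, 150 x 150 x 20 mm; origin at the underside.
- shaker: Bystander: clear acrylic shaker with steel top, 70 mm across, 118 mm high; origin at the underside.
- brush: Bystander: silicone pastry brush lying flat, 200 mm long along its x, 36 mm wide, 12 mm thick; origin on the underside, about 110 mm from the handle's end.
Things that resemble listed ones, but are neither listed nor needed, are in the scene too. Several things have the shape of the stand; the one meant has the colours described above.

How it is judged:
By the outcome, as a careful person would: the job done as asked, in the order asked, and still so for the second after the job is handed in, with the robot touching nothing.
It also fails if it takes over 61 s, if anything falls off the work surface, if the arm or the gripper's body presses on something with over 40 N, if the wrist force passes 120 N, or if a joint passes its speed limit or range.

### The arm

A 6-joint arm with a two-finger parallel gripper is mounted at the origin on the work surface. World frame = base frame: x ahead of the robot, y to its left, z up, the work surface at z = 0. Lengths are in mm, angles in rad, forces in N, time in s.
With the tool pointing down it reaches from about 400 to 925 mm from the base axis. Payload 12.5 kg.
Tool frame: the origin (TCP) lies at the very end of the fingers, on their centre line; the grasp point (between the pads) lies grip_depth behind it (grip_depth is the distance from the TCP to the grasp point, in mm); z points along the fingers, y is the line along which they close (so a half turn about z gives the same grasp; the last joint's range is limited). The gripper opens to 95 mm and grips with 3 to 60 N. Pads are 20 mm wide; open, the fingers measure 119 mm over their backs; the gripper's body (75 mm by 180 mm) begins 59 mm behind the grasp point.
Start: joints at [-1.291, 0.491, 1.559, -0, 1.092, -0.106], TCP at [235.212, -579.07, 214.661] pointing down, gripper open.
Joint ranges: [-3.1, 3.1], [-0.84, 2.19], [0.05, 2.79], [-1.13, 4.28], [0.06, 2.93], [-2.69, 2.69]. Speed limits (rad/s): [2.22, 2.22, 2.79, 3.14, 3.14, 3.14].

### API

Orientations are given as [roll, pitch, yaw] about the fixed x, y, z axes, in that order (R = Rz(yaw) Ry(pitch) Rx(roll)).
In Python, from cell import state, read_camera, job_done, grip_depth gives the robot as it stands.
- The arm moves only by the tool drive_tool, never from a script. Its argument "targets" is a list of rows, each an object with "jaw": the opening, from 0 (shut) to 1 (fully open); "travel": the shift along the tool's x, y, z in m, a list of three; "twist": the turn about the tool's z in rad. In form: [{"jaw": jaw, "travel": [tx, ty, tz], "twist": twist}, ...]. A call has 1 to 8 rows; each row is the pose to reach, as a shift and turn from the pose commanded when the call began, along the tool's axes at that moment; what a row does not reach only later rows make up. A row lasts 1/12 s, in which the tool goes at most 41.7 mm and 7.16 degrees, less where a joint would pass 70% of its speed; a pose out of reach is approached as far as the arm can. A call with a gripper value outside its range is refused whole. The fingers move at their own pace and stop on an object; the grip force is fixed at half the most. Time passes only in rows, so rows that repeat a pose let the fingers close. It gives the time, the measured TCP pose, the force, the opening and the grip force at its end, in the units of the state.
- state(): the state, without advancing time (a new reading comes with each control period).
- read_camera(name): name is "side" or "top" or "wrist"; returns a dict with "frame" (420x560x3 uint8, red, green, blue), "fx", "fy", "cx", "cy" (pixels), "R" (3x3) and "t" (3): a world point X has camera coordinates R X + t. Camera axes: x right, y down, z forward; pixel columns grow to the right and rows downward; lengths in mm; the calibration is good to about 2 mm. The wrist camera is an equidistant fisheye: a pixel r from the principal point sees the ray r / f radians off the axis. A picture is of the moment at which its call begins. There is no depth.
- job_done(): hands the job in; it is judged then, once.
The state is a dict: "t": time; "joints": joint angles; "qvel": joint speeds; "tau": joint torques, N m; "eef_pos": TCP position; "tcp_rot": TCP orientation; "ft_force": force on the tool from outside, world axes, zero at the start; "moment": the same for the moment, N m; "opening": opening from 0.0 (shut) to 1.0 (fully open); "grip_force": force on a finger pad.
Only numpy, scipy, OpenCV 4.12 (cv2) and the standard library are available. Lean on these libraries where they do the work, as an engineer would, in place of code of your own. Each camera call takes 0.05 s, during which the arm holds its last target. There are 200 camera calls.

## Working session

There is one attempt and no reset: what is moved stays moved. The work goes in short steps, Python scripts to look and compute and a tool call to move; the robot and the scene stay as the last step left them, time stands still between calls to the robot, and variables do not carry over. Pictures are saved under pics/ and viewed, at most 10 in all, crops included, and the job is handed in when it is done.

Besides the shell and the picture viewer there is one more tool, called after ">>>" as a command line: name --argument value ..., lists and objects as JSON in quotes. drive_tool: Moves the arm, as the interface text tells. Its arguments: {"type":"object","properties":{"targets":{"type":"array"}},"required":["targets"]}

```bash
mkdir -p pics; ls
python3 - <<'E'
from cell import state, read_camera, grip_depth
import cv2,pickle
print(grip_depth,state())
d={n:read_camera(n) for n in("side","top","wrist")}
pickle.dump(d,open("c0.pkl","wb"))
for n in d:
    cv2.imwrite(f"pics/{n}0.png",d[n]["frame"][:,:,::-1]); print(n,[d[n][k] for k in("fx","fy","cx","cy","R","t")])
E
```

```text
pics
18.8 {'t': 0.0, 'joints': array([-1.29055812e+00,  4.91523564e-01,  1.55944793e+00,  1.07966983e-05,
        1.09167755e+00, -1.05612795e-01]), 'qvel': array([ 0.00208398,  0.00057321,  0.00087524, -0.0005516 , -0.00106292,
       -0.00058884]), 'tau': array([ 7.32017197e-04, -6.12649083e+01, -2.58176905e+01,  6.92149415e-02,
        4.82553360e-02, -8.82494487e-05]), 'eef_pos': array([ 235.16731029, -578.81295442,  214.08462928]), 'tcp_rot': array([-3.14054316e+00, -1.20883098e-04,  3.85845953e-01]), 'ft_force': array([0.1295709 , 0.25655266, 0.15611288]), 'moment': array([ 0.01808996, -0.02729532,  0.0111572 ]), 'grip_force': 0.0, 'opening': 0.9981289217624604}
side [509.77705199277545, 509.77705199277545, 286.6037842265019, 202.93970585551767, array([[-0.98477815, -0.1737581 , -0.00448438],
       [-0.10450832,  0.61252439, -0.78351253],
       [ 0.13888844, -0.77111737, -0.62135981]]), array([ 587.33577768,   31.15984301, 1640.01541015])]
top [443.5339040705924, 443.5339040705924, 278.04119318643944, 206.11436506071033, array([[ 0.0118317 , -0.99985261, -0.01244097],
       [-0.99551375, -0.01061048, -0.09402018],
       [ 0.09387432,  0.01349757, -0.99549256]]), array([ 191.98843853,  575.86278493, 1420.95893982])]
wrist [325.19226210127806, 325.19226210127806, 283.97248716773225, 213.21417667185065, array([[ 3.75945964e-01, -9.26641499e-01, -4.04891679e-04],
       [-8.84917511e-01, -3.59147774e-01,  2.96536466e-01],
       [-2.74928411e-01, -1.11123392e-01, -9.55021445e-01]]), array([-624.39394305,  -32.76730381,  392.69374023])]
```

View pics/top0.png

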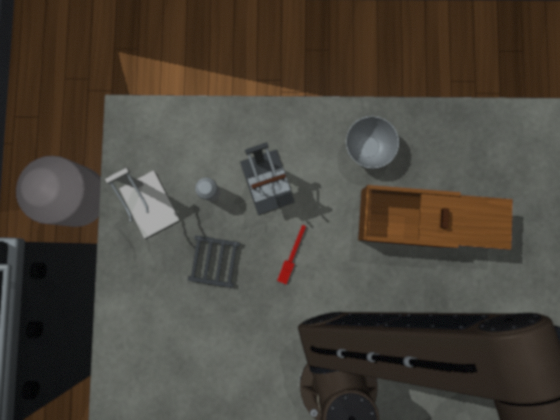

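View pics/side0.png

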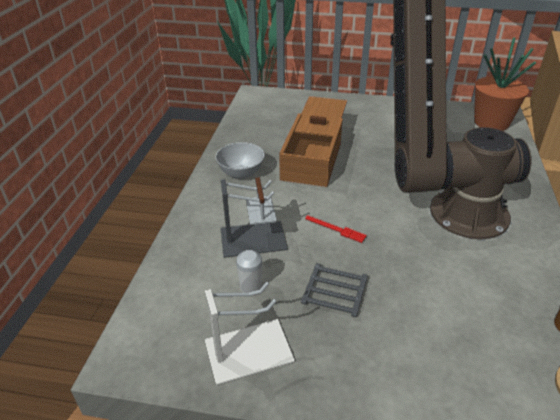

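The top view shows two stand-shaped things. The dark stand at (267,182) holds the press by its brown bar at (268,181). The white stand at (147,203) is empty. The dark one fits "dark steel" and has the press on it. The bin is at about (437,217) with its gap at the left, which is +y. I'll confirm this in one enlarged composite.

```bash
cat > h.py <<'E'
import numpy as np,cv2
def ray(c,u,v):
    d=np.array([(u-c["cx"])/c["fx"],(v-c["cy"])/c["fy"],1.]); return -c["R"].T@c["t"],c["R"].T@d
def onz(c,u,v,z):
    o,d=ray(c,u,v); return o+d*(z-o[2])/d[2]
def proj(c,X):
    p=c["R"]@np.asarray(X,float)+c["t"]; return c["cx"]+c["fx"]*p[0]/p[2],c["cy"]+c["fy"]*p[1]/p[2]
def tri(c1,p1,c2,p2):
    o1,d1=ray(c1,*p1);o2,d2=ray(c2,*p2); s=np.linalg.lstsq(np.c_[d1,-d2],o2-o1,rcond=None)[0]
    a,b=o1+s[0]*d1,o2+s[1]*d2; return (a+b)/2,np.linalg.norm(a-b)
def crop(f,u,v,w,h,k):
    return cv2.resize(f[v:v+h,u:u+w],None,fx=k,fy=k,interpolation=cv2.INTER_CUBIC)
E
python3 - <<'E'
import pickle,cv2,numpy as np
from h import *
d=pickle.load(open("c0.pkl","rb"))
T,S=d["top"]["frame"],d["side"]["frame"]
a=crop(T,232,138,66,80,5)   #330x400
b=crop(S,205,170,94,80,5)   #470x400
c=crop(T,355,175,160,50+30,2.5) #400x200
e=crop(S,270,92,80,40*2+14,2.1)
im=np.zeros((600,800,3),np.uint8); im[:400,:330]=a; im[:400,330:800]=b; im[400:600,:400]=c; im[400:400+min(200,e.shape[0]),400:400+e.shape[1]]=e[:200]
im=np.clip(im*1.5,0,255).astype(np.uint8)
cv2.imwrite("pics/comp.png",im[:,:,::-1])
E
```

```text
(no output)
```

View pics/comp.png

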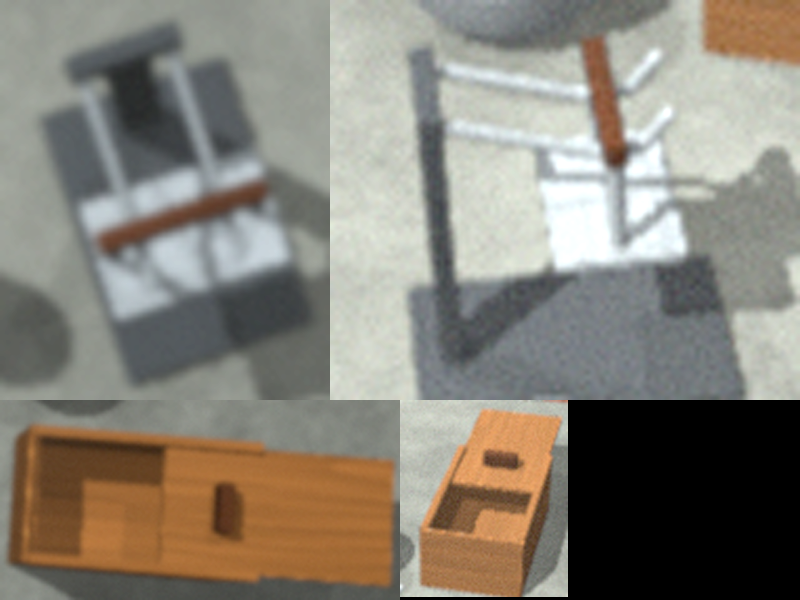

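The crop confirms the dark stand: the bar runs from crop (108,240) to (266,190) between dark prongs, with the white plate below it. The bin gap is at the left, and the ridge is at crop (227,508), which is top px (446,218). Next I'll measure with masks.

Run:
```python
import pickle
from h import *
d=pickle.load(open("c0.pkl","rb")); T,S=d["top"],d["side"]
def mask(c,box,hi,smin,vmax=255,vmin=0):
    u,v,w,h=box; f=cv2.cvtColor(c["frame"],cv2.COLOR_RGB2HSV); m=np.zeros(f.shape[:2],np.uint8)
    r=f[v:v+h,u:u+w]; m[v:v+h,u:u+w]=((r[...,0]<hi)&(r[...,1]>smin)&(r[...,2]<vmax)&(r[...,2]>=vmin))
    n,l,st,ce=cv2.connectedComponentsWithStats(m); i=1+np.argmax(st[1:,4]); p=np.argwhere(l==i)[:,::-1].astype(np.float32)
    return p,ce[i]
bp,bc=mask(T,(240,160,55,40),20,90); sp,sc=mask(S,(245,172,35,35),20,90)
print("bar",len(bp),bc,len(sp),sc); R=cv2.minAreaRect(bp); print(R)
X=onz(T,*bc,188); print("bar onz188",X, "tri",tri(T,bc,S,sc))
vx,vy,_,_=cv2.fitLine(bp,cv2.DIST_L2,0,.01,.01).ravel()
a=onz(T,bc[0]-15*vx,bc[1]-15*vy,188);b=onz(T,bc[0]+15*vx,bc[1]+15*vy,188);g=a-b
print("stand yaw from bar",np.degrees(np.arctan2(-g[0],g[1])))
# ridge
f=cv2.cvtColor(T["frame"],cv2.COLOR_RGB2HSV)
print("ridge hsv",f[218,446],"lid",f[218,480],"floor",f[228,400])
rp,rc=mask(T,(436,200,20,36),30,60,vmax=75); print("ridge",len(rp),rc,cv2.minAreaRect(rp)); print(onz(T,*rc,130))
op,oc=mask(T,(350,175,170,85),25,110); print("bin",len(op)); 
# lid edges: per-column top & bottom rows
cols=range(470,508,3); tp=np.array([[c,op[op[:,0]==c][:,1].min()] for c in cols],np.float32); bt=np.array([[c,op[op[:,0]==c][:,1].max()] for c in cols],np.float32)
for q in(tp,bt):
    P=np.array([onz(T,*x,104)[:2] for x in q]); k=np.polyfit(P[:,1],P[:,0],1); print("edge slope yaw",-np.degrees(np.arctan(k[0])),"x at y=-380",np.polyval(k,-380))
for n,z,(u,v) in[("lid-R-top",108,(512.2,199.8)),("lid-R-bot",108,(511,248.2)),("bin-L-top",114,(367,185.8)),("bin-L-bot",114,(360,238.5)),("gap edge",108,(420,220)),("ridge",134,(444.5,218))]: print(n,onz(T,u,v,z))
```

```text
bar 90 [268.17777778 180.74444444] 95 [259.47368421 189.73684211]
((268.0472106933594, 180.6357421875), (2.9566855430603027, 33.837623596191406), 70.82099914550781)
bar onz188 [632.77315406 225.99613043 188.        ] tri (array([633.80470741, 226.26861013, 179.81927605]), np.float64(0.42399787811168876))
stand yaw from bar 19.710691475050005
ridge hsv [ 12 178  63] lid [ 14 167 113] floor [ 14 171 118]
ridge 201 [445.13432836 219.24378109] ((445.0, 219.0), (20.0, 10.0), 90.0)
[ 529.69412671 -307.14349096  130.        ]
bin 8155
edge slope yaw -4.400205187513895 x at y=-380 605.1168254756906
edge slope yaw -3.111746169056951 x at y=-380 451.56941580614233
lid-R-top [ 593.29538935 -521.5188545   108.        ]
lid-R-bot [ 445.20368522 -512.34767434  108.        ]
bin-L-top [631.33333478 -75.89018827 114.        ]
bin-L-bot [469.18558981 -53.4943488  114.        ]
gap edge [ 528.03573073 -238.36364182  108.        ]
ridge [ 533.14541608 -303.88329645  134.        ]
```

>>> drive_tool --targets '[{"jaw": 1, "travel": [0.02, -0.015, -0.03], "twist": -0.06}, {"jaw": 1, "travel": [0.05, -0.04, -0.06], "twist": -0.12}, {"jaw": 1, "travel": [0.08, -0.07, -0.08], "twist": -0.2}, {"jaw": 1, "travel": [0.11, -0.095, -0.1], "twist": -0.28}, {"jaw": 1, "travel": [0.14, -0.12, -0.116], "twist": -0.36}, {"jaw": 1, "travel": [0.17, -0.147, -0.116], "twist": -0.44}, {"jaw": 1, "travel": [0.2, -0.173, -0.116], "twist": -0.5}, {"jaw": 1, "travel": [0.22, -0.198, -0.116], "twist": -0.5}]'

```text
t: 0.82
eef_pos: [364.9, -312.4, 331.0]
tcp_rot: [3.141, 0.0, 0.889]
ft_force: [1.2, -0.1, 0.3]
opening: 1.001
grip_force: 0.0
```

```bash
cat > go.py <<'E'
import sys,numpy as np
from cell import state
from scipy.spatial.transform import Rotation as Ro
def go(x,y,z,yawdeg):
    s=state(); r=Ro.from_euler("xyz",s["tcp_rot"]); d=np.array([x,y,z])-s["eef_pos"]
    dy=(np.radians(yawdeg)-s["tcp_rot"][2]+np.pi)%(2*np.pi)-np.pi
    print("pos",s["eef_pos"].round(1),"rpy deg",np.degrees(s["tcp_rot"]).round(2),"t",round(s["t"],2),"travel m",(r.inv().apply(d)/1000).round(4),"twist",round(-dy,4),"F",s["ft_force"].round(1),"op",round(s["opening"],3),"gf",round(s["grip_force"],1),"j",s["joints"].round(2))
if __name__=="__main__": go(*map(float,sys.argv[1:]))
E
python3 go.py 630 222 330 109.7
```

```text
pos [ 364.9 -312.4  331. ] rpy deg [1.7994e+02 1.0000e-02 5.0960e+01] t 0.82 travel m [ 0.5821 -0.1307  0.0008] twist -1.0252 F [ 1.2 -0.1  0.3] op 1.001 gf 0.0 j [-0.85  0.17  1.72  0.    1.24 -0.16]
```

>>> drive_tool --targets '[{"jaw": 1, "travel": [0.036, -0.008, 0], "twist": -0.06}, {"jaw": 1, "travel": [0.072, -0.016, 0], "twist": -0.12}, {"jaw": 1, "travel": [0.109, -0.024, 0], "twist": -0.19}, {"jaw": 1, "travel": [0.145, -0.032, 0], "twist": -0.26}, {"jaw": 1, "travel": [0.182, -0.041, 0], "twist": -0.33}, {"jaw": 1, "travel": [0.218, -0.049, 0], "twist": -0.4}, {"jaw": 1, "travel": [0.254, -0.057, 0], "twist": -0.46}, {"jaw": 1, "travel": [0.29, -0.065, 0], "twist": -0.52}]'

```text
t: 1.48
eef_pos: [497.6, -46.4, 330.6]
tcp_rot: [3.142, 0.0, 1.409]
ft_force: [1.0, -1.8, 0.3]
opening: 0.999
grip_force: 0.0
```

```bash
python3 go.py 630 222 330 109.7
```

```text
pos [497.6 -46.4 330.6] rpy deg [1.800e+02 1.000e-02 8.073e+01] t 1.48 travel m [0.2862 0.0874 0.0006] twist -0.5057 F [ 1.  -1.8  0.3] op 0.999 gf 0.0 j [-0.23  0.2   1.68 -0.    1.25 -0.06]
```

>>> drive_tool --targets '[{"jaw": 1, "travel": [0.039, 0.012, 0], "twist": -0.06}, {"jaw": 1, "travel": [0.078, 0.024, 0], "twist": -0.12}, {"jaw": 1, "travel": [0.116, 0.036, 0], "twist": -0.19}, {"jaw": 1, "travel": [0.155, 0.048, 0], "twist": -0.26}, {"jaw": 1, "travel": [0.194, 0.06, 0], "twist": -0.33}, {"jaw": 1, "travel": [0.232, 0.072, 0], "twist": -0.4}, {"jaw": 1, "travel": [0.27, 0.083, 0], "twist": -0.46}, {"jaw": 1, "travel": [0.287, 0.088, 0], "twist": -0.506}]'

```text
t: 2.15
eef_pos: [632.1, 224.3, 329.5]
tcp_rot: [-3.141, -0.001, 1.917]
ft_force: [0.2, -0.9, 0.9]
opening: 0.998
grip_force: 0.0
```

Run:
```python
from cell import *
import cv2,pickle
d={n:read_camera(n) for n in("side","top","wrist")}
pickle.dump(d,open("c1.pkl","wb"))
cv2.imwrite("pics/wrist1.png",d["wrist"]["frame"][:,:,::-1])
c=d["wrist"];print(-c["R"].T@c["t"],c["R"])
from go import go
go(633,226,330,109.7)
```

```text
[603.78765987 302.98203319 499.45682148] [[ 0.94104562  0.33827627 -0.0015183 ]
 [ 0.32345286 -0.89847623  0.29684796]
 [ 0.09905247 -0.27983857 -0.95492355]]
pos [631.1 221.4 329.4] rpy deg [-179.9     0.    109.62] t 2.3 travel m [ 0.0037  0.0033 -0.0006] twist -0.0013 F [ 0.8  0.5 -0.6] op 1.0 gf 0.0 j [ 0.24  0.48  1.28 -0.    1.39 -0.1 ]
```

View pics/wrist1.png

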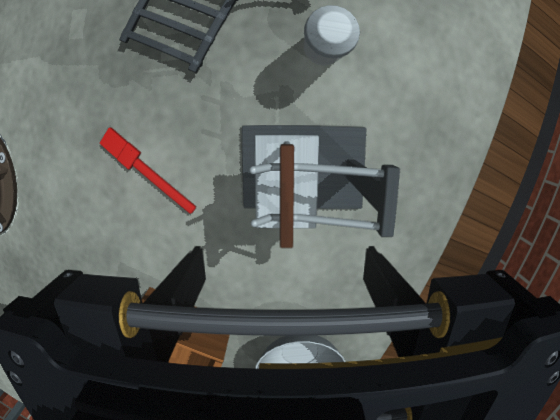

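The wrist view shows the bar from (287,145) to (287,247), with the prongs at rows 172 and 223 running to the post at (390,200). The fingers are at (200,260) and (372,260). I'll measure bar position and yaw by casting the bar's colour mask onto its top plane.

```bash
cat >> h.py <<'E'
def fonz(c,u,v,z):
    a,b=u-c["cx"],v-c["cy"]; r=np.hypot(a,b); th=r/c["fx"]
    d=c["R"].T@np.array([a/r*np.sin(th),b/r*np.sin(th),np.cos(th)]); o=-c["R"].T@c["t"]
    return o+d*(z-o[2])/d[2]
E
python3 - <<'E'
import pickle
from h import *
from go import go
c=pickle.load(open("c1.pkl","rb"))["wrist"]
f=cv2.cvtColor(c["frame"],cv2.COLOR_RGB2HSV)[130:255,270:305]
m=((f[...,0]<20)&(f[...,1]>90)).astype(np.uint8)
n,l,st,ce=cv2.connectedComponentsWithStats(m);i=1+np.argmax(st[1:,4]);print(st[i])
p=np.argwhere(l==i)[:,::-1]+[270,130]
for z in(182,190):
    P=np.array([fonz(c,u,v,z)[:2] for u,v in p],np.float32); (cx,cy),wh,an=cv2.minAreaRect(P)
    v=cv2.fitLine(P,cv2.DIST_L2,0,.01,.01).ravel()[:2]
    print(z,(cx,cy),P.mean(0),wh,"yaw",np.degrees(np.arctan(-v[0]/v[1])))
# prong edges & post: rows of prongs at cols 330
q=lambda u,v,z:fonz(c,u,v,z).round(1)
print("prong pts",q(330,169.5,185),q(330,220.5,185),"post top",q(390,200,210),"tips",q(252,170,192),q(257,221,192))
E
```

```text
[  11   15   13  102 1227]
182 (633.849365234375, 226.54153442382812) [632.93646 228.08955] (11.866883277893066, 105.92192840576172) yaw 19.716076
190 (633.091796875, 228.4678497314453) [632.2021  229.97667] (11.567829132080078, 103.25267028808594) yaw 19.716097
prong pts [663.8 268.6 185. ] [683.5 219.5 185. ] post top [724.5 264.9 210. ] tips [592.1 243.3 192. ] [613.1 196.1 192. ]
```

```bash
python3 go.py 633.2 228 163 109.7
```

```text
pos [631.1 221.4 329.4] rpy deg [-179.9     0.    109.62] t 2.3 travel m [0.0055 0.0044 0.1664] twist -0.0013 F [ 0.8  0.5 -0.6] op 1.0 gf 0.0 j [ 0.24  0.48  1.28 -0.    1.39 -0.1 ]
```

>>> drive_tool --targets '[{"jaw": 1, "travel": [0.0055, 0.0044, 0.02], "twist": 0}, {"jaw": 1, "travel": [0.0055, 0.0044, 0.05], "twist": 0}, {"jaw": 1, "travel": [0.0055, 0.0044, 0.08], "twist": 0}, {"jaw": 1, "travel": [0.0055, 0.0044, 0.11], "twist": 0}, {"jaw": 1, "travel": [0.0055, 0.0044, 0.135], "twist": 0}, {"jaw": 1, "travel": [0.0055, 0.0044, 0.155], "twist": 0}, {"jaw": 1, "travel": [0.0055, 0.0044, 0.165], "twist": 0}, {"jaw": 1, "travel": [0.0055, 0.0044, 0.166], "twist": 0}]'

```text
t: 2.97
eef_pos: [632.7, 225.7, 163.0]
tcp_rot: [-3.139, -0.0, 1.91]
ft_force: [0.1, -0.3, -0.2]
opening: 1.001
grip_force: 0.0
```

>>> drive_tool --targets '[{"jaw": 0.5, "travel": [0, 0, 0], "twist": 0}, {"jaw": 0.3, "travel": [0, 0, 0], "twist": 0}, {"jaw": 0, "travel": [0, 0, 0], "twist": 0}, {"jaw": 0, "travel": [0, 0, 0], "twist": 0}, {"jaw": 0, "travel": [0, 0, 0], "twist": 0}, {"jaw": 0, "travel": [0, 0, 0], "twist": 0}, {"jaw": 0, "travel": [0, 0, 0], "twist": 0}, {"jaw": 0, "travel": [0, 0, 0], "twist": 0}]'

```text
t: 3.63
eef_pos: [633.5, 227.0, 164.7]
tcp_rot: [3.141, 0.0, 1.912]
ft_force: [-0.3, 0.2, 0.2]
opening: 0.496
grip_force: 0.0
```

```bash
python3 go.py 633.2 228 198 109.7
```

```text
pos [633.5 227.  164.7] rpy deg [1.7999e+02 1.0000e-02 1.0954e+02] t 3.63 travel m [ 0.001   0.     -0.0333] twist -0.0027 F [-0.3  0.2  0.2] op 0.496 gf 0.0 j [ 0.25  0.61  1.49 -0.    1.05 -0.09]
```

Closing is slow, about 0.5 per 0.67 s, so I'll continue.

>>> drive_tool --targets '[{"jaw": 0, "travel": [0, 0, 0], "twist": 0}, {"jaw": 0, "travel": [0, 0, 0], "twist": 0}, {"jaw": 0, "travel": [0, 0, 0], "twist": 0}, {"jaw": 0, "travel": [0, 0, 0], "twist": 0}, {"jaw": 0, "travel": [0, 0, 0], "twist": 0}, {"jaw": 0, "travel": [0, 0, 0], "twist": 0}, {"jaw": 0, "travel": [0, 0, 0], "twist": 0}, {"jaw": 0, "travel": [0, 0, 0], "twist": 0}]'

```text
t: 4.3
eef_pos: [633.4, 226.9, 164.6]
tcp_rot: [-3.141, 0.0, 1.912]
ft_force: [-1.3, -0.0, 0.2]
opening: 0.145
grip_force: 30.0
```

```bash
python3 go.py 633.2 228 198 109.7
```

```text
pos [633.4 226.9 164.6] rpy deg [-179.99    0.    109.54] t 4.3 travel m [ 0.0011  0.0001 -0.0334] twist -0.0028 F [-1.3 -0.   0.2] op 0.145 gf 30.0 j [ 0.25  0.61  1.49 -0.    1.05 -0.09]
```

>>> drive_tool --targets '[{"jaw": 0, "travel": [0, 0, -0.006], "twist": 0}, {"jaw": 0, "travel": [0, 0, -0.014], "twist": 0}, {"jaw": 0, "travel": [0, 0, -0.022], "twist": 0}, {"jaw": 0, "travel": [0, 0, -0.03], "twist": 0}, {"jaw": 0, "travel": [0, 0, -0.035], "twist": 0}, {"jaw": 0, "travel": [0, 0, -0.035], "twist": 0}, {"jaw": 0, "travel": [0, 0, -0.035], "twist": 0}]'

```text
t: 4.88
eef_pos: [633.5, 227.0, 200.0]
tcp_rot: [3.141, 0.0, 1.912]
ft_force: [0.2, 0.3, -3.7]
opening: 0.145
grip_force: 30.0
```

Run:
```python
from cell import *
import cv2,numpy as np,pickle
from h import crop
from go import go
d={n:read_camera(n) for n in("side","wrist")}
pickle.dump(d,open("c2.pkl","wb"))
a=crop(d["side"]["frame"],180,130,130,150,4)[:,:400]; b=crop(d["wrist"]["frame"],180,100,240,300,2)[:,:400]
im=np.hstack([a[:600],np.pad(b,((0,max(0,600-len(b))),(0,0),(0,0)))[:600]])
cv2.imwrite("pics/lift.png",np.clip(im*1.3,0,255).astype(np.uint8)[:,:,::-1])
go(633.2,228,198,109.7)
```

```text
pos [633.3 226.9 199.2] rpy deg [-179.97    0.    109.54] t 4.98 travel m [0.001  0.0002 0.0012] twist -0.0028 F [-0.   0.2 -3.4] op 0.143 gf 30.0 j [ 0.25  0.57  1.45 -0.    1.12 -0.09]
```

View pics/lift.png

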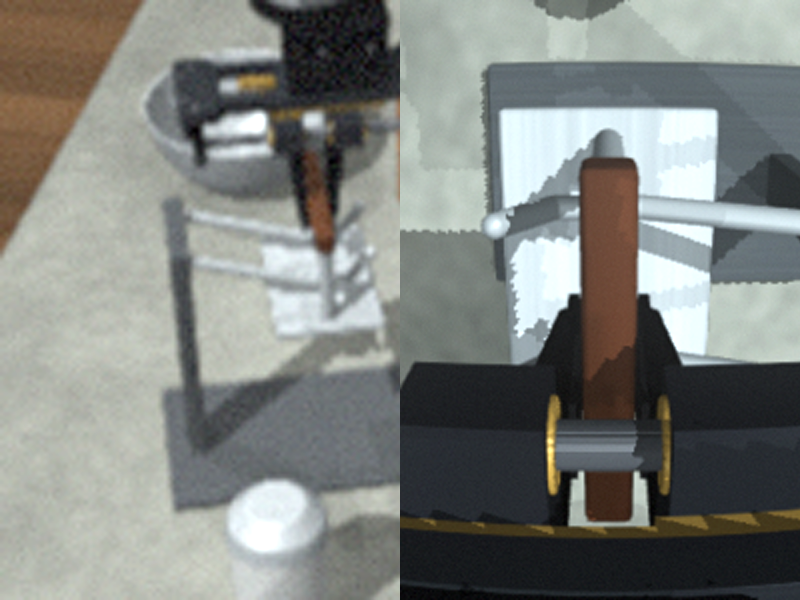

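The press is gripped and level. The bar, at left (325,220), is above the prongs. In the wrist half it runs straight between the fingers at crop column 608. Next I'll draw it out along -x.

>>> drive_tool --targets '[{"jaw": 0, "travel": [0, -0.01, 0], "twist": 0}, {"jaw": 0, "travel": [0, -0.025, 0], "twist": 0}, {"jaw": 0, "travel": [0, -0.045, 0], "twist": 0}, {"jaw": 0, "travel": [0, -0.065, 0], "twist": 0}, {"jaw": 0, "travel": [0, -0.085, 0], "twist": 0}, {"jaw": 0, "travel": [0, -0.103, 0], "twist": 0}, {"jaw": 0, "travel": [0, -0.115, 0], "twist": 0}, {"jaw": 0, "travel": [0, -0.12, 0], "twist": 0}]'

```text
t: 5.65
eef_pos: [518.9, 186.4, 199.5]
tcp_rot: [-3.141, -0.0, 1.912]
ft_force: [0.9, -0.4, -3.5]
opening: 0.147
grip_force: 30.0
```

```bash
python3 go.py 542 -158 300 176
```

```text
pos [518.9 186.4 199.5] rpy deg [-179.94   -0.    109.54] t 5.65 travel m [-0.3323 -0.0935 -0.1004] twist -1.16 F [ 0.9 -0.4 -3.5] op 0.147 gf 30.0 j [ 0.23  0.4   1.76 -0.    0.98 -0.12]
```

>>> drive_tool --targets '[{"jaw": 0, "travel": [-0.01, -0.003, -0.02], "twist": -0.04}, {"jaw": 0, "travel": [-0.03, -0.008, -0.035], "twist": -0.1}, {"jaw": 0, "travel": [-0.06, -0.016, -0.045], "twist": -0.18}, {"jaw": 0, "travel": [-0.09, -0.025, -0.045], "twist": -0.26}, {"jaw": 0, "travel": [-0.12, -0.033, -0.045], "twist": -0.34}, {"jaw": 0, "travel": [-0.145, -0.04, -0.045], "twist": -0.43}, {"jaw": 0, "travel": [-0.165, -0.046, -0.045], "twist": -0.52}, {"jaw": 0, "travel": [-0.18, -0.05, -0.045], "twist": -0.6}]'

```text
t: 6.32
eef_pos: [533.9, -1.4, 244.5]
tcp_rot: [-3.141, 0.0, 2.515]
ft_force: [0.8, 0.8, -2.8]
opening: 0.144
grip_force: 30.0
```

```bash
python3 go.py 542 -158 240 176
```

```text
pos [533.9  -1.4 244.5] rpy deg [-1.7999e+02  1.0000e-02  1.4411e+02] t 6.32 travel m [-0.0984 -0.1221  0.0045] twist -0.5565 F [ 0.8  0.8 -2.8] op 0.144 gf 30.0 j [-0.13  0.33  1.74 -0.    1.07 -1.07]
```

>>> drive_tool --targets '[{"jaw": 0, "travel": [-0.01, -0.012, 0], "twist": -0.06}, {"jaw": 0, "travel": [-0.025, -0.03, 0], "twist": -0.14}, {"jaw": 0, "travel": [-0.042, -0.052, 0], "twist": -0.23}, {"jaw": 0, "travel": [-0.06, -0.075, 0], "twist": -0.32}, {"jaw": 0, "travel": [-0.078, -0.096, 0], "twist": -0.41}, {"jaw": 0, "travel": [-0.09, -0.112, 0], "twist": -0.49}, {"jaw": 0, "travel": [-0.096, -0.12, 0], "twist": -0.54}, {"jaw": 0, "travel": [-0.098, -0.122, 0], "twist": -0.556}]'

```text
t: 6.98
eef_pos: [541.1, -157.7, 244.2]
tcp_rot: [-3.141, -0.0, 3.068]
ft_force: [-0.1, 0.3, -3.6]
opening: 0.143
grip_force: 30.0
```

Run:
```python
from cell import *
import cv2,pickle
from go import go
d={n:read_camera(n) for n in("side","top","wrist")}
pickle.dump(d,open("c3.pkl","wb"))
cv2.imwrite("pics/wrist3.png",d["wrist"]["frame"][:,:,::-1])
go(542,-158,240,176)
```

```text
pos [ 540.9 -155.5  244.4] rpy deg [ 1.7998e+02 -2.0000e-02  1.7567e+02] t 7.13 travel m [-0.0013 -0.0024  0.0044] twist -0.0058 F [-0.5  0.2 -4.2] op 0.146 gf 30.0 j [-0.4   0.37  1.67  0.    1.09 -1.89]
```

View pics/wrist3.png

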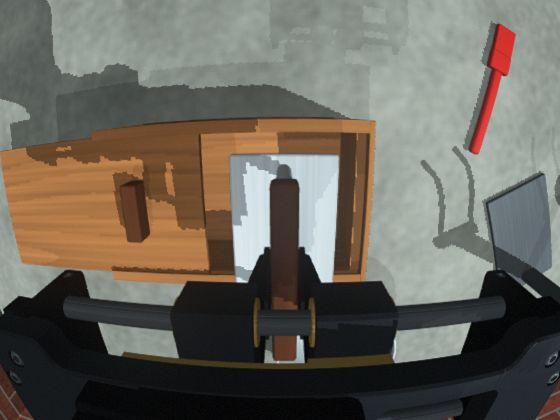

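The wrist view shows the press over the gap. The lid edge is at column ~205, the +y wall at columns 353–375, the near wall at rows 122–135, and the ridge at (134,211). The press plate spans columns 231–340. I'll cast these points onto their planes.

Run:
```python
import pickle
from h import *
c=pickle.load(open("c3.pkl","rb"))["wrist"]; q=lambda u,v,z:fonz(c,u,v,z)[:2].round(1)
print("outer near +y corner z114",q(375.5,122,114)); print("+y wall outer edge low",q(365,278,114))
print("lid edge z108 up/low",q(200,136,108),q(206,270,108)); print("+y wall inner",q(357,140,104))
print("plate corners (z~187): ",[q(*p,194) for p in((231,154),(340,155),(333,275),(233,275))])
print("near rail outer z114",q(260,119,114),"inner",q(260,131,114))
f=cv2.cvtColor(c["frame"],cv2.COLOR_RGB2HSV)[170:250,110:160]
m=(f[...,2]<85)&(f[...,1]>90); print(m.sum())
p=np.argwhere(m)[:,::-1]+[110,170]; print("dark mean",p.mean(0),q(*p.mean(0),128), "ridge top",q(132,211,134))
for v in(185,195,205,215,225,235): 
  r=c["frame"][v,112:156].sum(1); print(v,(112+np.where(r<170)[0])[[0,-1]])
```

```text
outer near +y corner z114 [467.9 -64.1]
+y wall outer edge low [629.6 -75.4]
lid edge z108 up/low [ 469.2 -230.8] [ 610.  -245.2]
+y wall inner [485.2 -80.7]
plate corners (z~187):  [array([ 480.7, -187.5]), array([ 487. , -112.9]), array([ 578.5, -120.6]), array([ 572.6, -197.5])]
near rail outer z114 [ 459.1 -171.4] inner [ 470.2 -172.3]
621
dark mean [139.65217391 205.35426731] [ 527.5 -296.7] ridge top [ 530.9 -303.3]
185 [121 143]
195 [135 144]
205 [137 145]
215 [123 146]
225 [139 148]
235 [141 147]
```

```bash
python3 go.py 543.5 -161 68 175.6
```

```text
pos [ 540.9 -155.5  244.4] rpy deg [ 1.7998e+02 -2.0000e-02  1.7567e+02] t 7.13 travel m [-0.003  -0.0054  0.1764] twist 0.0012 F [-0.5  0.2 -4.2] op 0.146 gf 30.0 j [-0.4   0.37  1.67  0.    1.09 -1.89]
```

>>> drive_tool --targets '[{"jaw": 0, "travel": [-0.003, -0.0055, 0.01], "twist": 0}, {"jaw": 0, "travel": [-0.003, -0.0055, 0.03], "twist": 0}, {"jaw": 0, "travel": [-0.003, -0.0055, 0.055], "twist": 0}, {"jaw": 0, "travel": [-0.003, -0.0055, 0.08], "twist": 0}, {"jaw": 0, "travel": [-0.003, -0.0055, 0.105], "twist": 0}, {"jaw": 0, "travel": [-0.003, -0.0055, 0.13], "twist": 0}, {"jaw": 0, "travel": [-0.003, -0.0055, 0.15], "twist": 0}, {"jaw": 0, "travel": [-0.003, -0.0055, 0.16], "twist": 0}]'

```text
t: 7.8
eef_pos: [542.6, -160.6, 81.7]
tcp_rot: [3.141, -0.003, 3.068]
ft_force: [-0.1, 0.4, -3.7]
opening: 0.145
grip_force: 30.0
```

>>> drive_tool --targets '[{"jaw": 0, "travel": [0, 0, 0.002], "twist": 0}, {"jaw": 0, "travel": [0, 0, 0.004], "twist": 0}, {"jaw": 0, "travel": [0, 0, 0.006], "twist": 0}, {"jaw": 0, "travel": [0, 0, 0.008], "twist": 0}, {"jaw": 0, "travel": [0, 0, 0.01], "twist": 0}, {"jaw": 0, "travel": [0, 0, 0.012], "twist": 0}, {"jaw": 0, "travel": [0, 0, 0.014], "twist": 0}, {"jaw": 0, "travel": [0, 0, 0.014], "twist": 0}]'

```text
t: 8.47
eef_pos: [543.4, -161.6, 70.5]
tcp_rot: [-3.142, -0.0, 3.068]
ft_force: [-0.3, -0.6, -3.3]
opening: 0.142
grip_force: 30.0
```

```bash
python3 go.py 543.5 -161 66 175.6
```

```text
pos [ 543.4 -161.6   70.5] rpy deg [-180.     -0.    175.77] t 8.47 travel m [-0.0001  0.0006  0.0045] twist 0.003 F [-0.3 -0.6 -3.3] op 0.142 gf 30.0 j [-0.41  0.59  1.84 -0.    0.71 -1.9 ]
```

>>> drive_tool --targets '[{"jaw": 0, "travel": [0, 0, 0.001], "twist": 0}, {"jaw": 0, "travel": [0, 0, 0.002], "twist": 0}, {"jaw": 0, "travel": [0, 0, 0.003], "twist": 0}, {"jaw": 0, "travel": [0, 0, 0.004], "twist": 0}, {"jaw": 0, "travel": [0, 0, 0.004], "twist": 0}, {"jaw": 0, "travel": [0, 0, 0.004], "twist": 0}]'

```text
t: 8.97
eef_pos: [543.4, -161.5, 66.5]
tcp_rot: [-3.142, -0.0, 3.068]
ft_force: [0.3, -0.3, -3.5]
opening: 0.14
grip_force: 30.0
```

>>> drive_tool --targets '[{"jaw": 0, "travel": [0, 0, 0.0007], "twist": 0}, {"jaw": 0, "travel": [0, 0, 0.0014], "twist": 0}, {"jaw": 0, "travel": [0, 0, 0.0014], "twist": 0}, {"jaw": 0, "travel": [0, 0, 0.0014], "twist": 0}]'

```text
t: 9.3
eef_pos: [543.5, -161.8, 65.7]
tcp_rot: [-3.141, 0.001, 3.068]
ft_force: [-2.6, -1.2, 4.9]
opening: 0.147
grip_force: 30.0
```

The force changed from -3.5 to +4.9 N, so the plate is on the floor. Opening now.

>>> drive_tool --targets '[{"jaw": 0.18, "travel": [0, 0, 0], "twist": 0}, {"jaw": 0.25, "travel": [0, 0, 0], "twist": 0}, {"jaw": 0.35, "travel": [0, 0, 0], "twist": 0}, {"jaw": 0.45, "travel": [0, 0, 0], "twist": 0}, {"jaw": 0.5, "travel": [0, 0, 0], "twist": 0}, {"jaw": 0.5, "travel": [0, 0, 0], "twist": 0}, {"jaw": 0.5, "travel": [0, 0, 0], "twist": 0}, {"jaw": 0.5, "travel": [0, 0, 0], "twist": 0}]'

```text
t: 9.97
eef_pos: [543.4, -161.5, 65.2]
tcp_rot: [-3.142, 0.0, 3.068]
ft_force: [0.4, -0.6, 0.6]
opening: 0.498
grip_force: 0.0
```

>>> drive_tool --targets '[{"jaw": 0.5, "travel": [0, 0, -0.01], "twist": 0}, {"jaw": 0.5, "travel": [0, 0, -0.03], "twist": 0}, {"jaw": 0.5, "travel": [0, 0, -0.06], "twist": 0}, {"jaw": 0.5, "travel": [0, 0, -0.09], "twist": 0}, {"jaw": 0.5, "travel": [0, 0, -0.12], "twist": 0}, {"jaw": 0.5, "travel": [0, 0, -0.145], "twist": 0}, {"jaw": 0.5, "travel": [0, 0, -0.16], "twist": 0}, {"jaw": 0.5, "travel": [0, 0, -0.16], "twist": 0}]'

```text
t: 10.63
eef_pos: [544.4, -161.9, 229.4]
tcp_rot: [-3.14, 0.006, 3.068]
ft_force: [0.3, -0.0, 1.0]
opening: 0.498
grip_force: 0.0
```

Run:
```python
from cell import *
import cv2,pickle
from go import go
d={n:read_camera(n) for n in("wrist",)}
pickle.dump(d,open("c4.pkl","wb"))
cv2.imwrite("pics/wrist4.png",d["wrist"]["frame"][:,:,::-1])
go(531,-304,225,175.6)
```

```text
pos [ 543.8 -161.7  227.2] rpy deg [-179.93    0.19  175.77] t 10.68 travel m [ 0.0023 -0.1429  0.0024] twist 0.003 F [-0.3  0.5  0.6] op 0.5 gf 0.0 j [-0.41  0.39  1.69 -0.    1.05 -1.9 ]
```

View pics/wrist4.png

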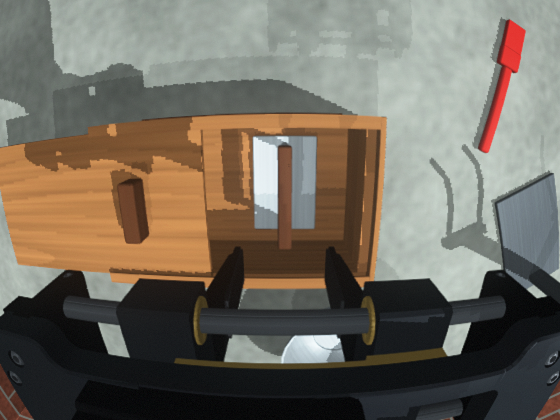

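The press stands upright on its plate inside the gap (bar at (285,195)), and the lid ridge is at about (132,211). Next I'll pinch the ridge.

>>> drive_tool --targets '[{"jaw": 0.6, "travel": [0, -0.02, 0], "twist": 0}, {"jaw": 0.6, "travel": [0.001, -0.05, 0], "twist": 0}, {"jaw": 0.6, "travel": [0.002, -0.085, 0], "twist": 0}, {"jaw": 0.6, "travel": [0.002, -0.115, 0], "twist": 0}, {"jaw": 0.6, "travel": [0.002, -0.135, 0], "twist": 0}, {"jaw": 0.6, "travel": [0.002, -0.143, 0.01], "twist": 0}, {"jaw": 0.6, "travel": [0.002, -0.143, 0.03], "twist": 0}, {"jaw": 0.6, "travel": [0.002, -0.143, 0.03], "twist": 0}]'

```text
t: 11.35
eef_pos: [529.2, -302.9, 190.8]
tcp_rot: [3.138, -0.006, 3.067]
ft_force: [-0.6, -0.3, -0.9]
opening: 0.599
grip_force: 0.0
```

Run:
```python
from cell import *
import cv2,pickle
from go import go
from h import *
d={n:read_camera(n) for n in("wrist","side")}
c=d["wrist"]; pickle.dump(d,open("c5.pkl","wb"))
cv2.imwrite("pics/wrist5.png",crop(c["frame"],180,120,220,160,3)[:,:,::-1])
go(531,-304,113,175.6)
```

```text
pos [ 530.5 -303.   194. ] rpy deg [ 1.7991e+02 -1.4000e-01  1.7580e+02] t 11.45 travel m [-0.0008 -0.0011  0.081 ] twist 0.0034 F [ 0.3 -0.2  0.5] op 0.603 gf 0.0 j [-0.63  0.49  1.62  0.    1.03 -2.12]
```

View pics/wrist5.png

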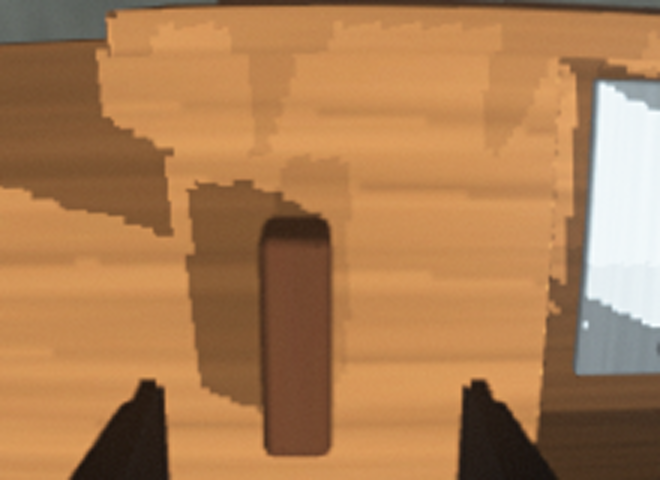

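The ridge's top face is centred at crop (297,347), full px (279,235.7), between the fingers at crop columns 150 and 478.

Run:
```python
import pickle
from h import *
from go import go
c=pickle.load(open("c5.pkl","rb"))["wrist"]
X=fonz(c,279,235.7,134);print(X,fonz(c,279,200,134),fonz(c,279,271.5,134)); go(X[0],X[1],113,175.7)
```

```text
[ 533.02710297 -306.27309089  134.        ] [ 505.52996448 -304.07755844  134.        ] [ 563.02865535 -308.70021152  134.        ]
pos [ 530.5 -303.   194. ] rpy deg [ 1.7991e+02 -1.4000e-01  1.7580e+02] t 11.45 travel m [-0.0029 -0.0032  0.081 ] twist 0.0017 F [ 0.3 -0.2  0.5] op 0.603 gf 0.0 j [-0.63  0.49  1.62  0.    1.03 -2.12]
```

>>> drive_tool --targets '[{"jaw": 0.6, "travel": [-0.003, -0.003, 0.015], "twist": 0}, {"jaw": 0.6, "travel": [-0.003, -0.003, 0.035], "twist": 0}, {"jaw": 0.6, "travel": [-0.003, -0.003, 0.055], "twist": 0}, {"jaw": 0.6, "travel": [-0.003, -0.003, 0.07], "twist": 0}, {"jaw": 0.6, "travel": [-0.003, -0.003, 0.077], "twist": 0}, {"jaw": 0.6, "travel": [-0.003, -0.003, 0.08], "twist": 0}, {"jaw": 0.6, "travel": [-0.003, -0.003, 0.08], "twist": 0}, {"jaw": 0.6, "travel": [-0.003, -0.003, 0.08], "twist": 0}]'

```text
t: 12.12
eef_pos: [534.1, -307.2, 116.2]
tcp_rot: [-3.141, 0.001, 3.068]
ft_force: [-0.2, 0.7, 0.3]
opening: 0.6
grip_force: 0.0
```

>>> drive_tool --targets '[{"jaw": 0.4, "travel": [0, 0, 0], "twist": 0}, {"jaw": 0.1, "travel": [0, 0, 0], "twist": 0}, {"jaw": 0, "travel": [0, 0, 0], "twist": 0}, {"jaw": 0, "travel": [0, 0, 0], "twist": 0}, {"jaw": 0, "travel": [0, 0, 0], "twist": 0}, {"jaw": 0, "travel": [0, 0, 0], "twist": 0}, {"jaw": 0, "travel": [0, 0, 0], "twist": 0}, {"jaw": 0, "travel": [0, 0, 0], "twist": 0}]'

```text
t: 12.78
eef_pos: [533.7, -307.2, 115.3]
tcp_rot: [-3.141, 0.0, 3.068]
ft_force: [-0.1, 0.2, 1.1]
opening: 0.188
grip_force: 30.0
```

```bash
python3 go.py 533 -306 113 175.7
```

```text
pos [ 533.7 -307.2  115.3] rpy deg [-179.99    0.    175.78] t 12.78 travel m [0.0007 0.0012 0.0023] twist 0.0015 F [-0.1  0.2  1.1] op 0.188 gf 30.0 j [-0.63  0.59  1.68 -0.    0.87 -2.13]
```

>>> drive_tool --targets '[{"jaw": 0, "travel": [0, 0.005, 0], "twist": 0}, {"jaw": 0, "travel": [0, 0.015, 0], "twist": 0}, {"jaw": 0, "travel": [0, 0.03, 0], "twist": 0}, {"jaw": 0, "travel": [0, 0.045, 0], "twist": 0}, {"jaw": 0, "travel": [0, 0.06, 0], "twist": 0}, {"jaw": 0, "travel": [0, 0.07, 0], "twist": 0}, {"jaw": 0, "travel": [0, 0.075, 0], "twist": 0}, {"jaw": 0, "travel": [0, 0.075, 0], "twist": 0}]'

```text
t: 13.45
eef_pos: [539.1, -230.5, 115.3]
tcp_rot: [3.141, -0.001, 3.069]
ft_force: [-3.0, 2.2, 2.6]
opening: 0.188
grip_force: 30.0
```

>>> drive_tool --targets '[{"jaw": 0, "travel": [0, 0.005, 0], "twist": 0}, {"jaw": 0, "travel": [0, 0.015, 0], "twist": 0}, {"jaw": 0, "travel": [0, 0.03, 0], "twist": 0}, {"jaw": 0, "travel": [0, 0.045, 0], "twist": 0}, {"jaw": 0, "travel": [0, 0.06, 0], "twist": 0}, {"jaw": 0, "travel": [0, 0.07, 0], "twist": 0}, {"jaw": 0, "travel": [0, 0.075, 0], "twist": 0}, {"jaw": 0, "travel": [0, 0.075, 0], "twist": 0}]'

```text
t: 14.12
eef_pos: [544.3, -156.6, 115.2]
tcp_rot: [3.141, -0.001, 3.068]
ft_force: [-5.4, 2.5, 4.3]
opening: 0.185
grip_force: 30.0
```

```bash
python3 go.py 543 -140 115 175.7
```

```text
pos [ 544.3 -156.6  115.2] rpy deg [ 1.7996e+02 -8.0000e-02  1.7580e+02] t 14.12 travel m [0.0025 0.0165 0.0003] twist 0.0018 F [-5.4  2.5  4.3] op 0.185 gf 30.0 j [-0.4   0.53  1.81  0.    0.81 -1.89]
```

>>> drive_tool --targets '[{"jaw": 0, "travel": [0.001, 0.003, 0], "twist": 0}, {"jaw": 0, "travel": [0.001, 0.006, 0], "twist": 0}, {"jaw": 0, "travel": [0.001, 0.009, 0], "twist": 0}, {"jaw": 0, "travel": [0.001, 0.01, 0], "twist": 0}, {"jaw": 0, "travel": [0.001, 0.01, 0], "twist": 0}]'

```text
t: 14.53
eef_pos: [544.8, -147.4, 115.3]
tcp_rot: [3.142, 0.001, 3.068]
ft_force: [2.9, 1.5, 1.3]
opening: 0.189
grip_force: 30.0
```

>>> drive_tool --targets '[{"jaw": 0, "travel": [0, 0.001, 0], "twist": 0}, {"jaw": 0, "travel": [0, 0.002, 0], "twist": 0}, {"jaw": 0, "travel": [0, 0.003, 0], "twist": 0}, {"jaw": 0, "travel": [0, 0.004, 0], "twist": 0}, {"jaw": 0, "travel": [0, 0.004, 0], "twist": 0}]'

```text
t: 14.95
eef_pos: [545.0, -145.6, 115.3]
tcp_rot: [-3.139, 0.001, 3.068]
ft_force: [-0.0, -16.6, -2.0]
opening: 0.189
grip_force: 30.0
```

Reaction is -16.6 N, so the lid is at the stop. I'll open, rise and check.

>>> drive_tool --targets '[{"jaw": 0.3, "travel": [0, 0, 0], "twist": 0}, {"jaw": 0.5, "travel": [0, 0, 0], "twist": 0}, {"jaw": 0.5, "travel": [0, 0, 0], "twist": 0}, {"jaw": 0.5, "travel": [0, 0, 0], "twist": 0}, {"jaw": 0.5, "travel": [0, 0, 0], "twist": 0}, {"jaw": 0.5, "travel": [0, 0, 0], "twist": 0}]'

```text
t: 15.45
eef_pos: [544.7, -143.4, 115.2]
tcp_rot: [3.142, -0.0, 3.068]
ft_force: [0.0, 0.1, -0.5]
opening: 0.488
grip_force: 0.0
```

>>> drive_tool --targets '[{"jaw": 0.5, "travel": [0, 0, -0.01], "twist": 0}, {"jaw": 0.5, "travel": [0, 0, -0.03], "twist": 0}, {"jaw": 0.5, "travel": [0, 0, -0.055], "twist": 0}, {"jaw": 0.5, "travel": [0, 0, -0.085], "twist": 0}, {"jaw": 0.5, "travel": [0, 0, -0.115], "twist": 0}, {"jaw": 0.5, "travel": [0, 0, -0.14], "twist": 0}, {"jaw": 0.5, "travel": [0, 0, -0.15], "twist": 0}, {"jaw": 0.5, "travel": [0, 0, -0.15], "twist": 0}]'

```text
t: 16.12
eef_pos: [545.3, -143.7, 267.9]
tcp_rot: [-3.14, 0.004, 3.068]
ft_force: [0.7, 0.6, -0.4]
opening: 0.5
grip_force: 0.0
```

Run:
```python
from cell import *
import cv2,pickle
from go import go
from h import *
d={n:read_camera(n) for n in("wrist","side","top")}
pickle.dump(d,open("c6.pkl","wb"))
a=crop(d["wrist"]["frame"],130,90,280,200,2)[:,:560]
b=crop(d["side"]["frame"],190,90,160,130,1.5)
im=np.zeros((600,800,3),np.uint8); im[:400,:560]=a; im[400:595,:240]=b; t=crop(d["top"]["frame"],90,90,430,200,1.0); im[400:600,300:730]=t
cv2.imwrite("pics/end.png",im[:,:,::-1]); go(545,-145,265,175.7)
```

```text
pos [ 544.2 -143.4  263.9] rpy deg [ 1.7997e+02 -1.1000e-01  1.7577e+02] t 16.27 travel m [-0.0009 -0.0016 -0.0011] twist 0.0012 F [-0.2 -0.4 -0.1] op 0.496 gf 0.0 j [-0.37  0.36  1.65 -0.    1.14 -1.87]
```

View pics/end.png

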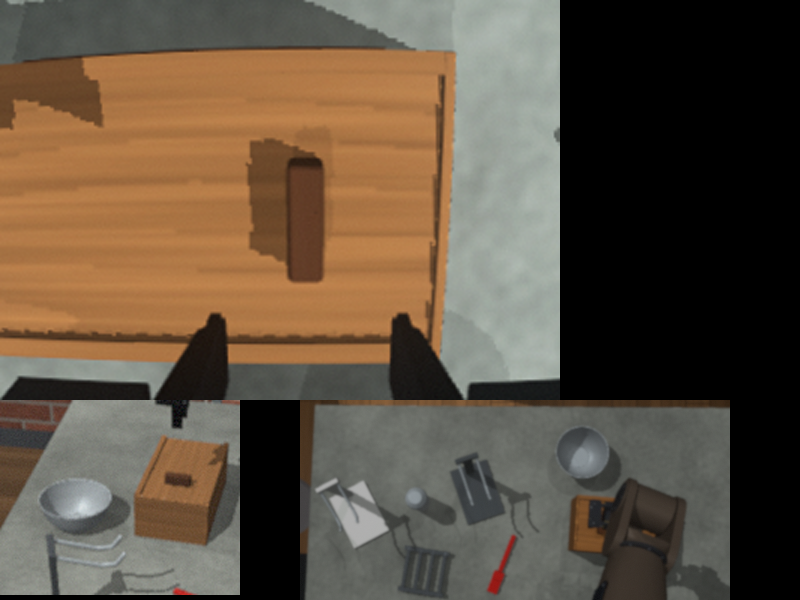

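The lid is shut against the +y stop: only a thin shadow line shows at crop column 440, with the ridge at (305,220). The dark stand is empty, and the bowl, trivet, shaker and brush have not moved. The robot is clear, so I'm handing the job in.

```bash
python3 -c "
from cell import *
print(job_done())"
```

```text
the job is handed in; nothing more can be done
None
```

The press is standing on its plate inside the teak bin, the lid is slid shut against its stop, the bystanders are where they were, and the job was handed in at about 16 s.

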